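Lever open the weekly pill organiser with the foot file

TASK

The week's tablets are due: first take the small glass jar off the closed cover of the pill organiser and stand it upright on the round cork coaster. Then take the foot file from its stand, work its thin steel blade into the notch in the organiser's front and lever the hinged cover up and over until it stands past upright, keeping the gripper itself off the organiser. Put the file back in its stand as it was, let go, and leave the mug, the lotion bottle and the nail clipper where they are.

Things in the scene. Friction and masses are not known exactly. Their poses are not given: they have to be found in the camera images.
- turntable: White plastic lazy Susan, a flat disc 350 mm across, top 30 mm above the shelf; origin at the centre of its underside. It is locked and does not turn.
- organiser: Orange weekly pill organiser, 58 (x) x 170 (y) x 27 mm high, open-topped, on a white riser 62 x 176 x 60 mm; all fixed to the turntable. Origin: centre of the riser's underside, on the turntable's top; z up; its notched front faces -x, hinge along y at the back. Above the origin: dividers up to 77 mm, walls to 87, closed cover 87 to 92. The closed cover is flush with the front face.
- notch (a point): Centre of the mouth of the pry notch in the organiser's front face: a gap 60 mm wide (y) and 7 mm high, between the cut-down front wall (3 mm thick, top 3.5 mm below this point) and the cover's underside (3.5 mm above). Behind it the space under the cover is free at this height for 52 mm, to the back wall. Axes as the organiser's: a blade goes in level along +x.
- cover_hinge (a point): Hinge line of the cover, at mid-length; the level of the closed cover's underside, at the organiser's back, 58 mm behind the notch. Axes as the organiser's; the cover turns about y.
- cover_edge (a point): Middle of the cover's front lower edge, 58 mm from the hinge; moves with the cover.
- cover (a joint): Angle of the orange cover (58 x 170 x 5 mm, 40 g): 0 closed, 1.57 upright, stop at 1.9. Stiff hinge: it stays where it is left and needs about 2 N at the edge to move.
- jar: Small round glass jar with a steel lid, 44 mm diameter, 50 mm high, about 110 g, standing on the organiser's closed cover at the start; origin at the centre of its underside.
- coaster: Round cork coaster, 110 mm diameter, 6 mm high, fixed on the shelf to one side of the turntable; origin at the centre of its underside.
- file: Foot file: blue plastic handle 110 x 18 x 14 mm (x, y, z) and a flat steel blade 80 mm long, 24 mm wide, 2.5 mm thick that goes on from the handle's end along +x at the handle's mid-height (z 7 mm); about 90 g. Origin at the centre of the handle's underside; blade tip at x = +135 mm.
- file_tip (a point): Middle of the end of the file's blade.
- stand: White ceramic file stand, base 130 x 60 x 8 mm, fixed on the shelf, on the other side from the coaster; origin: centre of underside. The file lies along its x, sloping 45 degrees, blade up towards +x, handle on two saddles (47 mm either side of its middle, cheeks 26 mm apart, 9 mm high), handle end 0.5 mm off a 13 mm high stop at the low end. The middle 75 mm of the handle is free all round.
- cradle (a point): Where the file's origin lies when it rests in the stand: 65 mm above the stand's underside. Axes as the stand's (level).
- mug: White ceramic mug, 72 mm diameter, 85 mm high, handle towards its +y, standing on the turntable in front of one end of the organiser; origin at the centre of its underside. To be left alone.
- lotion: White plastic lotion bottle with a pump, 48 mm diameter, 150 mm high, standing on the turntable in front of the other end of the organiser; origin at the centre of its underside. To be left alone.
- clipper: Chrome nail clipper, 58 x 13 x 12 mm, lying on the turntable in front of the organiser; origin at the centre of its underside. To be left alone.
Mind the look-alikes: they are no part of the job. Several things have the shape of the jar; the one meant has the colours described above.

How it is judged (in metres and radians):
On the way, in this order (a step that is already met when the one before it is completed fails the run):
1. the jar stands upright and released on the coaster, the cover still closed (horizontal distance between jar and coaster below 0.035 m and height (world z) of jar below 0.012 m and angle between jar's own z axis and vertical below 0.15 rad and contact force between the fingers and jar below 0.1 N and value of joint cover below 0.1 rad), for 0.2 s.
2. the file, pressing on the organiser, has raised the cover (value of joint cover between 0.25 and 1.4 rad and contact force between file and organiser above 0.2 N).
3. the cover stands past upright (1.5 rad or more) (value of joint cover above 1.5 rad), for 0.2 s.
At the end, for the whole second after the job is handed in: Cover at 1.5 rad or more; jar upright on the coaster, centres within 35 mm; file back in its stand, blade up, origin within 15 mm of the cradle point, slope within 6 degrees of 45; all at rest and let go; mug, lotion and clipper within 20 mm of where they began (value of joint cover above 1.5 rad and horizontal distance between jar and coaster below 0.035 m and height (world z) of jar below 0.012 m and angle between jar's own z axis and vertical below 0.15 rad and distance between file and cradle below 0.015 m and angle between file's own z axis and vertical between 0.68 and 0.89 rad and x of file_tip in the frame of stand above 0.07 m and linear speed of each of file, jar below 0.02 m/s and distance of each of mug, lotion, clipper from where it was at the start of the episode below 0.02 m); the robot touches nothing.
It fails at once if the gripper or arm presses on the organiser or its cover (over 2 N) (contact force between any of the fingers, the arm and organiser above 2 N).
It fails at once if the jar is tipped over (angle between jar's own z axis and vertical above 0.8 rad).
It fails at once if mug, lotion bottle or clipper is knocked over or shifted by more than 30 mm (distance of any of mug, lotion, clipper from where it was at the start of the episode above 0.03 m or angle between any of mug, lotion's own z axis and vertical above 0.5 rad).
It also fails if it takes over 72 s, if anything falls off the work surface, if the arm or the gripper's body presses on something with over 40 N, if the wrist force passes 120 N, or if a joint passes its speed limit or range.

ROBOT

A 6-joint arm with a two-finger parallel gripper is mounted at the origin on the work surface. World frame = base frame: x ahead of the robot, y to its left, z up, the work surface at z = 0. Lengths are in mm, angles in rad, forces in N, time in s.
With the tool pointing down it reaches from about 275 to 825 mm from the base axis. Payload 4.9 kg.
Tool frame: the origin (TCP) lies at the very end of the fingers, on their centre line; the grasp point (between the pads) lies 19 mm behind it; z points along the fingers, y is the line along which they close (so a half turn about z gives the same grasp; the last joint's range is limited). The gripper opens to 85 mm and grips with 20 to 120 N. Pads are 22 mm wide; open, the fingers measure 114 mm over their backs; the gripper's body (76 mm by 85 mm) begins 54 mm behind the grasp point. The pads swing forward as they close: fully open they stand 13 mm farther back than shut.
Start: joints at [0.985, 0.326, -0.193, 1.052, 0, 1.437], TCP at [240.119, 494.835, 231.281] pointing down, gripper open.
Joint ranges: [-2.65, 2.65], [-0.97, 1.79], [-1.3, 1.35], [-1.93, 2.1], [-1.47, 1.37], [-3.14, 3.14]. Speed limits (rad/s): [2.57, 2.57, 3.14, 3.14, 3.14, 3.14].

INTERFACE

Orientations are given as [roll, pitch, yaw] about the fixed x, y, z axes, in that order (R = Rz(yaw) Ry(pitch) Rx(roll)).
In Python, from bench import bot, solve_ik, imaging gives the robot as it stands. Calls block until the motion is done:
- bot.move_ptp(position, orientation): joint-space move of the TCP to a pose.
- bot.movel(position, rot=None, max_speed=150, threshold=None): straight line of the TCP; rot=None keeps the orientation; max_speed is the mean speed in mm/s. With threshold (N) it stops when the force on the tool has changed by that much, and returns True; else False.
- bot.move_j(angles): joint-space move.
- bot.grip(opening, effort=None): opening from 0.0 (shut) to 1.0 (fully open); effort is the grip in N (None keeps the last); returns when the fingers have stopped.
- bot.dwell(seconds).
- solve_ik(position, orientation): joint angles nearest the present ones, or None.
- bot.get_state(): the state.
- imaging.capture(name): name is "scene" or "side" or "wrist"; returns the picture (480x640x3 uint8, blue, green, red); there is no depth.
- imaging.camera_model(name): a dict with "K" (3x3 intrinsics, pixels), "position" and "rotation" of the camera in the world. Camera axes: x right, y up, looking along -z (the intrinsics and any distortion apply to the point x, -y, -z); pixel columns grow to the right and rows downward; lengths in mm; the calibration is good to about 2 mm. A picture is of the moment at which its call begins: read the wrist's pose just before it. camera_model takes no time and is no camera call; for the wrist camera it gives the pose at the moment of the call.
A pose or a line that the arm cannot do raises bot.IKError and nothing moves.
- bot.sign_off(): hands the job in; it is judged then, once.
The state is a dict: "t": time; "qpos": joint angles; "joint_velocities": joint speeds; "effort": joint torques, N m; "tcp_pos": TCP position; "orientation": TCP orientation; "contact_force": force on the tool from outside, world axes, zero at the start; "wrist_torque": the same for the moment, N m; "opening": opening from 0.0 (shut) to 1.0 (fully open); "gripper_force": force on a finger pad.
Only numpy, scipy, OpenCV 4.12 (cv2) and the standard library are available. Lean on these libraries where they do the work, as an engineer would, in place of code of your own. Each camera call takes 0.05 s, during which the arm holds its last target. There are 200 camera calls.

## Working session

There is one attempt and no reset: what is moved stays moved. The work goes in short steps, each a Python script; the robot and the scene stay as the last script left them, time stands still between calls to the robot, and variables do not carry over. Pictures are saved under pics/ and viewed, at most 10 in all, crops included, and the job is handed in when it is done.

```bash
ls; mkdir -p pics; python3 - <<'E'
from bench import bot, imaging
import cv2
for n in ("scene","side","wrist"):
    m=imaging.camera_model(n); print(n,m)
    cv2.imwrite(f"pics/{n}0.png",imaging.capture(n))
s=bot.get_state();print(s)
E
```

```text
pics
scene {'K': array([[482.88993884,   0.        , 326.27415974],
       [  0.        , 482.88993884, 236.65767567],
       [  0.        ,   0.        ,   1.        ]]), 'position': array([ 928.91208253,  502.93845116, 1076.19567249]), 'rotation': array([ 0.54467671, -0.0091065 ,  2.67176937])}
side {'K': array([[505.85625652,   0.        , 326.41388498],
       [  0.        , 505.85625652, 242.48624081],
       [  0.        ,   0.        ,   1.        ]]), 'position': array([361.53740174, 617.94772122, 818.68128131]), 'rotation': array([ 0.76521495,  0.0144431 , -2.71253838])}
wrist {'K': array([[392.61599689,   0.        , 313.79215237],
       [  0.        , 392.61599689, 241.39103584],
       [  0.        ,   0.        ,   1.        ]]), 'position': array([180.245815  , 523.74062869, 373.54804028]), 'rotation': array([-2.68432064e-01,  8.80220517e-04,  1.11895521e+00])}
{'t': 0.15, 'qpos': array([ 9.84779909e-01,  3.26733540e-01, -1.93302355e-01,  1.05201127e+00,
       -2.81877073e-06,  1.43658566e+00]), 'joint_velocities': array([-0.00010735, -0.00054969,  0.00421669, -0.0006292 ,  0.00075587,
        0.00087089]), 'effort': array([ 9.61496735e-04, -4.43705463e+01,  2.62663651e+01,  1.04124227e-02,
       -8.88043388e-06, -2.16497898e-05]), 'tcp_pos': array([239.88896241, 494.46606865, 230.72323381]), 'orientation': array([-3.14035269e+00, -1.64578219e-04,  2.68978680e+00]), 'contact_force': array([-0.80532888,  0.20326453,  0.50495539]), 'wrist_torque': array([ 0.01891631, -0.01238449,  0.04033337]), 'gripper_force': 0.0, 'opening': 0.9987112274105087}
```

View pics/scene0.png

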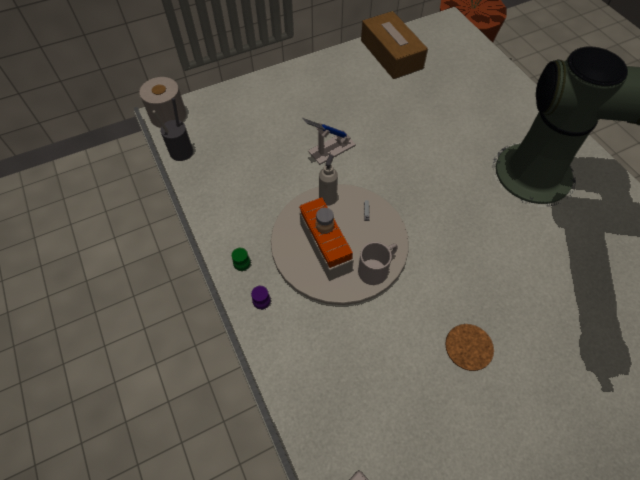

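View pics/side0.png

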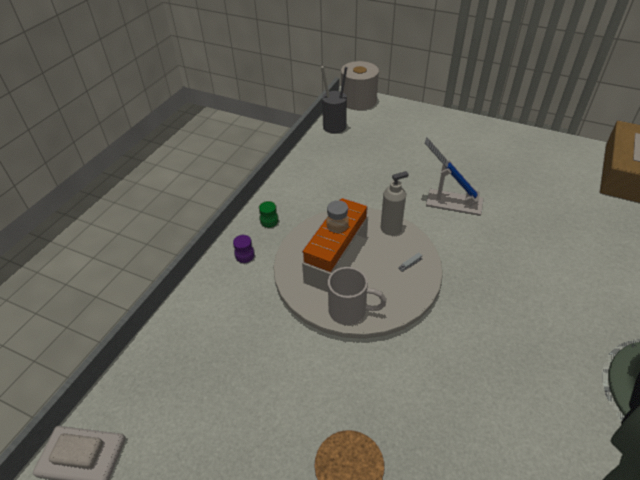

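The jar candidates are the glass jar with a grey steel lid on the orange cover (scene 325,218; side 337,217), a green jar (scene 241,259) and a purple jar (scene 261,297). The one on the cover fits, because it is glass with a steel lid and stands on the organiser. I'll confirm it in an enlarged crop. The stand with the blue file is at scene (330,140) and the coaster at (470,347).

```bash
cat > h.py <<'E'
import numpy as np, cv2
from scipy.spatial.transform import Rotation as R
from bench import bot, solve_ik, imaging
def ray(m,uv):
    K=m["K"]; d=np.linalg.inv(K)@[uv[0],uv[1],1.]
    d=R.from_euler("xyz",m["rotation"]).as_matrix()@[d[0],-d[1],-d[2]]
    return np.array(m["position"]),d/np.linalg.norm(d)
def plane(m,uv,z):
    o,d=ray(m,uv); return o+d*(z-o[2])/d[2]
def tri(m1,p1,m2,p2):
    A=np.zeros((3,3));b=np.zeros(3);L=[ray(m1,p1),ray(m2,p2)]
    for o,d in L:
        P=np.eye(3)-np.outer(d,d);A+=P;b+=P@o
    x=np.linalg.solve(A,b)
    return x,[np.linalg.norm(np.cross(x-o,d)).round(1) for o,d in L]
def mask(img,lo,hi,k=0):
    h=cv2.inRange(cv2.cvtColor(img,cv2.COLOR_BGR2HSV),np.array(lo),np.array(hi))
    return h
def big(m):
    c=cv2.findContours(m,cv2.RETR_EXTERNAL,cv2.CHAIN_APPROX_NONE)[0]
    return max(c,key=cv2.contourArea)
E
python3 - <<'E'
from h import *
for n,(x0,x1,y0,y1),s in (("side",(265,490,130,300),3.5),("scene",(270,420,105,285),3.3)):
    im=cv2.imread(f"pics/{n}0.png"); m=imaging.camera_model(n)
    c=cv2.resize(im[y0:y1,x0:x1],None,fx=s,fy=s,interpolation=cv2.INTER_CUBIC)
    cv2.imwrite(f"pics/{n}_crop.png",cv2.convertScaleAbs(c,alpha=1.5))
    o=mask(im,(5,180,60),(15,255,255)); o[:, :]=o
    sub=np.zeros_like(o); sub[y0:y1,x0:x1]=o[y0:y1,x0:x1]
    c=big(sub); print(n,"orange",cv2.boundingRect(c), cv2.minAreaRect(c))
    hull=cv2.convexHull(c); ap=cv2.approxPolyDP(hull,2,True)[:,0]; print("hull",ap.tolist())
    for uv in ap: print(uv,plane(m,uv,122)[:2].round(0))
    b=big(mask(im,(105,120,30),(130,255,255))); r=cv2.minAreaRect(b); print("blue",r,cv2.boxPoints(r).round(1).tolist())
    co=mask(im,(5,80,40),(20,255,255)); co[:310]=0; co[:,:250]=0; c=big(co); (u,v),_,_=cv2.fitEllipse(c); print("coaster",(u,v),cv2.boundingRect(c),plane(m,(u,v),6))
    tt=None
E
```

```text
side orange (303, 199, 63, 72) ((334.5769348144531, 233.38462829589844), (33.559364318847656, 79.32212829589844), 33.6900634765625)
hull [[365, 206], [365, 217], [330, 270], [305, 261], [304, 249], [341, 199]]
[365 206] [ 620. -113.]
[365 217] [608. -82.]
[330 270] [614.  74.]
[305 261] [666.  73.]
[304 249] [681.  46.]
[341 199] [ 673. -113.]
blue ((461.0937194824219, 180.30165100097656), (41.943809509277344, 6.481700897216797), 48.50353240966797) [[444.79998779296875, 166.6999969482422], [449.6000061035156, 162.39999389648438], [477.3999938964844, 193.89999389648438], [472.6000061035156, 198.1999969482422]]
coaster (348.7554931640625, 457.7456359863281) (315, 430, 69, 50) [468.40582892 327.67601616   6.        ]
scene orange (300, 198, 52, 65) ((325.7373046875, 231.13623046875), (69.17909240722656, 26.7641544342041), 62.59242630004883)
hull [[301, 205], [322, 198], [351, 251], [351, 257], [333, 262], [326, 260], [301, 212]]
[301 205] [ 673. -115.]
[322 198] [ 619. -111.]
[351 251] [626.  51.]
[351 257] [634.  64.]
[333 262] [676.  57.]
[326 260] [688.  46.]
[301 212] [682. -97.]
blue ((333.1712646484375, 130.876708984375), (25.04680633544922, 4.798686981201172), 20.556047439575195) [[320.6000061035156, 128.6999969482422], [322.29998779296875, 124.19999694824219], [345.70001220703125, 133.0], [344.1000061035156, 137.5]]
coaster (469.2481384277344, 346.8639221191406) (445, 324, 49, 47) [468.01029983 337.6917061    6.        ]
```

View pics/side_crop.png

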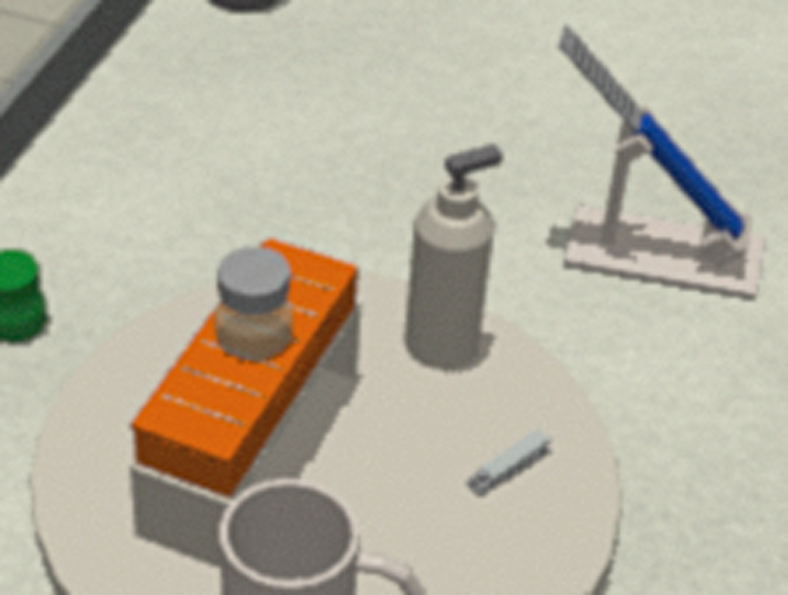

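View pics/scene_crop.png

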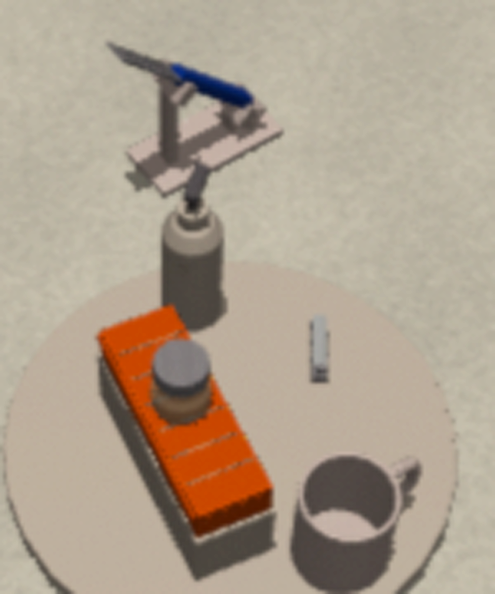

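The crops confirm the jar: glass body with a grey lid, standing on the cover at side (337,207) and scene (325,215). I also read the cover corners, the stand base and the lotion and mug positions from the crops, and will triangulate them.

```bash
python3 - <<'E'
from h import *
S=imaging.camera_model("scene");D=imaging.camera_model("side")
def sc(p): return (270+(p[0]+.5)/3.3-.5,105+(p[1]+.5)/3.3-.5)
def sd(p): return (265+(p[0]+.5)/3.5-.5,130+(p[1]+.5)/3.5-.5)
pts={"A fy-":((175,307),(357,270)),"B by-":((98,335),(268,240)),"C fy+":((272,490),(228,460)),"D by+":((193,520),(135,427)),
"lid":((182,362),(254,268)),"sB1":((130,153),(580,208)),"sB2":((165,187),(567,257)),"sB3":((283,130),(757,290)),
"mugrim":((350,492),(288,530)),"pumpnoz":((198,180),(500,152)),"pumpaxis":((193,205),(460,190)),"lotionbase":((193,312),(448,350)),
"tip":((108,44),(567,32)),"hfront":((172,72),(645,122)),"hlow":((248,98),(735,228)),"clip1":((320,320),(545,438)),"clip2":((320,378),(478,488))}
zz={"A":122,"B":122,"C":122,"D":122,"lid":172,"sB1":8,"sB2":8,"sB3":8,"mugrim":115,"lotionbase":30,"clip1":36,"clip2":36}
for k,(a,b) in pts.items():
    x,e=tri(S,sc(a),D,sd(b)); z=zz.get(k.split()[0])
    print(k,x.round(1),e[0], *( [plane(S,sc(a),z)[:2].round(1),plane(D,sd(b),z)[:2].round(1)] if z else []))
E
```

```text
A fy- [ 616.5 -112.5  120.7] 0.4 [ 617.1 -111.2] [ 615.9 -111.6]
B by- [ 676.5 -118.5  117.1] 1.4 [ 678.5 -113.8] [ 674.1 -115.1]
C fy+ [625.1  53.5 118.8] 1.5 [627.   56.5] [623.6  54.3]
D by+ [683.2  47.6 113.5] 1.4 [686.  53.] [679.   52.9]
lid [649.4 -36.5 172.4] 1.1 [649.9 -35.6] [649.4 -38.3]
sB1 [ 538.7 -354.2    6.1] 1.7 [ 540.6 -350.6] [ 537.8 -354.3]
sB2 [ 530.8 -301.5    8.3] 0.7 [ 530.3 -302.5] [ 531.1 -300.9]
sB3 [ 406.3 -315.8    9. ] 2.1 [ 407.4 -314.2] [ 405.5 -319.7]
mugrim [577.9  79.8 115.7] 0.7 [577.3  78.8] [578.3  80. ]
pumpnoz [ 561.3 -183.   168.8] 6.0
pumpaxis [ 574.3 -166.9  154.6] 0.4
lotionbase [ 572.2 -167.    21.4] 2.0 [ 576.3 -159.5] [ 569.5 -161. ]
tip [ 562.2 -338.6  159. ] 0.5
hfront [ 503.9 -341.4  101.3] 1.4
hlow [ 431.2 -338.1   38.3] 0.8
clip1 [ 490.5 -104.4   37.2] 1.8 [ 491.1 -103.3] [ 490.1 -107.8]
clip2 [515.4 -59.2  29.4] 0.6 [518.4 -55. ] [513.9 -54.2]
```

```bash
cat >> h.py <<'E'
ORG_YAW=-0.045
NOTCH=np.array([621.1,-28.0,113.5])
COAST=np.array([468.2,332.7]); JAR=np.array([649.5,-37.])
G=20.; FLIP=0
def filepose(o,yaw,slope,g=None,flip=None):
    """TCP pose for file origin o, blade yaw and upward slope"""
    g=G if g is None else g; flip=FLIP if flip is None else flip
    Rf=R.from_euler("ZY",[yaw,-slope])
    Rt=Rf*R.from_euler("X",np.pi)
    if flip: Rt=Rt*R.from_euler("Z",np.pi)
    return np.array(o)+Rf.apply([g,0,-12.]), Rt.as_euler("xyz")
def tip2o(tip,yaw,slope):
    return np.array(tip)-R.from_euler("ZY",[yaw,-slope]).apply([135,0,7.])
E
python3 - <<'E'
from h import *
def p(n,a,b):
    q=solve_ik(list(a),list(b)); print(n,None if q is None else np.round(q,2))
for y in (ORG_YAW,ORG_YAW+np.pi): p("jar",[*JAR,134],[np.pi,0,y])
for y in (0.6,2.2,2.69,np.pi-.05): p("coast",[*COAST,20],[np.pi,0,y])
for f in (0,1):
    for dz in (0,120): p(("cr",f,dz),*filepose([468,-335,65+dz],0.1,np.pi/4,flip=f))
    for th in (0,.8,1.75):
        r=38;tip=NOTCH+[58-r*np.cos(th),0,3.5+r*np.sin(th)]
        p(("lev",f,th),*filepose(tip2o(tip,ORG_YAW,0),ORG_YAW,0,flip=f))
    p(("pre",f),*filepose(tip2o(NOTCH+[-40,0,0],ORG_YAW,0),ORG_YAW,0,flip=f))
    p(("high",f),*filepose(tip2o(NOTCH+[-60,0,150],ORG_YAW,0),ORG_YAW,0,flip=f))
    p(("look",f),*filepose([460,-335,200],0.1,0.3,flip=f))
E
```

```text
jar [-0.17  0.58 -0.04  0.95  0.    3.02]
jar [-0.17  0.58 -0.04  0.95  0.   -0.13]
coast [ 0.49  0.59 -0.38  0.6   0.    3.03]
coast [ 0.49  0.59 -0.38  0.6   0.    1.43]
coast [ 0.49  0.59 -0.38  0.6   0.    0.94]
coast [ 0.49  0.59 -0.38  0.6   0.    0.54]
('cr', 0, 0) [-1.07  0.47 -0.84 -0.11  0.71  2.11]
('cr', 0, 120) [-1.07  0.23 -0.74  0.23  0.71  2.11]
('lev', 0, 0) [-0.18  0.41 -0.44  0.72  0.    3.  ]
('lev', 0, 0.8) [-0.18  0.4  -0.38  0.79  0.    3.01]
('lev', 0, 1.75) [-0.17  0.44 -0.27  0.85  0.    3.02]
('pre', 0) [-0.21  0.32 -0.59  0.65  0.    2.98]
('high', 0) [-0.22  0.12 -0.42  1.03  0.    2.97]
('look', 0) [-0.86  0.28 -0.4   0.71  0.24  2.21]
('cr', 1, 0) [-1.07  0.47 -0.84 -0.11  0.71 -1.03]
('cr', 1, 120) [-1.07  0.23 -0.74  0.23  0.71 -1.03]
('lev', 1, 0) [-0.18  0.41 -0.44  0.72  0.   -0.14]
('lev', 1, 0.8) [-0.18  0.4  -0.38  0.79  0.   -0.13]
('lev', 1, 1.75) [-0.17  0.44 -0.27  0.85  0.   -0.12]
('pre', 1) [-0.21  0.32 -0.59  0.65  0.   -0.16]
('high', 1) [-0.22  0.12 -0.42  1.03  0.   -0.17]
('look', 1) [-0.86  0.28 -0.4   0.71  0.24 -0.94]
```

```bash
sed -i 's/FLIP=0/FLIP=1/' h.py; python3 - <<'E'
from h import *
o=[np.pi,0,ORG_YAW+np.pi]
t=lambda n: print(n,round(bot.get_state()["t"],2))
bot.move_ptp([*JAR,220],o);t("above")
cv2.imwrite("pics/wjar.png",imaging.capture("wrist"))
bot.movel([*JAR,135],max_speed=150);t("down")
bot.grip(0.0,40);s=bot.get_state();print(s["opening"],s["gripper_force"],s["tcp_pos"],s["t"])
bot.movel([*JAR,230],max_speed=150)
s=bot.get_state();print(s["opening"],s["gripper_force"],s["contact_force"]);t("lift")
bot.move_ptp([*COAST,120],[np.pi,0,np.pi-.05]);t("coaster")
bot.movel([*COAST,19.5],max_speed=120,threshold=4)
s=bot.get_state();print(s["tcp_pos"],s["contact_force"],s["t"])
E
```

```text
above 2.53
down 3.3
0.4812167381807316 39.97992756776512 [650.06582423 -37.01558198 136.33671135] 3.8
0.47461574546196517 40.59100907295942 [-0.04161674 -0.23501528 -1.2951635 ]
lift 4.58
coaster 6.15
[467.32621704 331.56368228  20.10569583] [-5.44025185e-01  4.06356987e-03  4.55982691e+00] 6.95
```

```bash
python3 - <<'E'
from h import *
bot.grip(1.0)
p=bot.get_state()["tcp_pos"]
bot.movel([p[0],p[1],130],max_speed=150)
bot.dwell(0.2)
cv2.imwrite("pics/scene1.png",imaging.capture("scene"))
bot.move_ptp([420,-335,270],[np.pi,0,np.pi])
import pickle
m=imaging.camera_model("wrist"); im=imaging.capture("wrist")
cv2.imwrite("pics/wst.png",im); pickle.dump(m,open("wst.pkl","wb")); print(m,bot.get_state()["t"])
s=cv2.imread("pics/scene1.png")[300:400,410:530]
s=cv2.resize(s,None,fx=1.6,fy=1.6); v=im.copy(); v[:160,:192]=s[:160,:192]
cv2.imwrite("pics/v1.png",v)
E
```

```text
{'K': array([[392.61599689,   0.        , 313.79215237],
       [  0.        , 392.61599689, 241.39103584],
       [  0.        ,   0.        ,   1.        ]]), 'position': array([ 353.98090143, -334.59117965,  412.76424668]), 'rotation': array([-2.68827114e-01, -1.08833265e-03,  1.57200255e+00])} 11.075
```

View pics/v1.png

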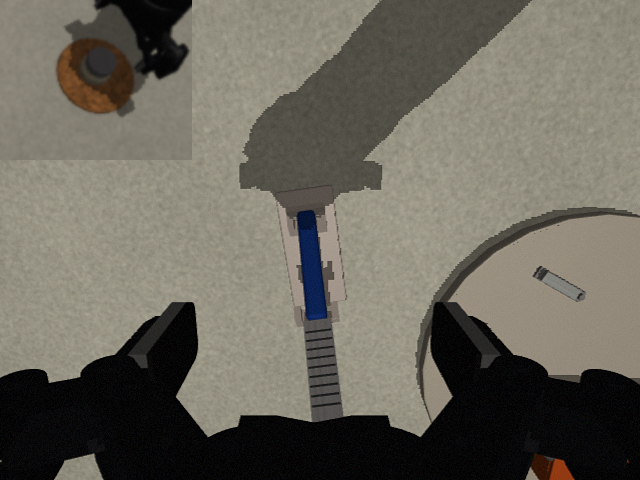

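The inset shows the jar upright on the coaster with the gripper clear of it. In the wrist view, the handle runs from (306,212) to (317,318), the blade tip is near (327,418), and the stand base lies underneath.

```bash
python3 - <<'E'
from h import *
import pickle
im=cv2.imread("pics/wst.png"); m=pickle.load(open("wst.pkl","rb"))
b=mask(im,(105,100,20),(130,255,255)); c=big(b); r=cv2.minAreaRect(c); print(r)
ys,xs=np.where(cv2.drawContours(np.zeros_like(b),[c],-1,255,-1)>0)
y0,y1=ys.min(),ys.max()
f=np.polyfit(ys[(ys>y0+15)],xs[(ys>y0+15)],1)
mid=lambda y:(np.polyval(f,y),y)
lo=plane(m,mid(y0),26.1); hi=plane(m,mid(y1),113.8)
print(y0,y1,lo.round(1),hi.round(1))
print("yaw",np.arctan2(*(hi-lo)[1::-1]),"len",np.hypot(*(hi-lo)[:2]),"expected",110*.7071+9.9-9.9+9.9)
yaw=np.arctan2(*(hi-lo)[1::-1]); u=np.array([np.cos(yaw),np.sin(yaw)])
print("orig from lo",lo[:2]+u*38.9,"from hi",hi[:2]-u*(38.9-9.9))
E=[(277,196),(296,318),(333,190),(346,299)]
P=[plane(m,e,8)[:2] for e in E]; print("edges",np.round(P,1))
for a,b in((0,1),(2,3)): d=P[b]-P[a];print("edge yaw",np.arctan2(d[1],d[0]))
E
```

```text
((311.4401550292969, 264.76190185546875), (109.48020935058594, 20.585193634033203), 84.42780303955078)
210 320 [ 428.  -342.6   26.1] [ 504.5 -331.6  113.8]
yaw 0.1425351729969801 len 77.31877410466043 expected 87.681
orig from lo [ 466.47408116 -337.08098773] from hi [ 475.79733993 -335.7430223 ]
edges [[ 416.7 -372.2]
 [ 555.3 -354. ]
 [ 410.5 -314.3]
 [ 532.1 -298. ]]
edge yaw 0.13050150656179135
edge yaw 0.13257242318889484
```

```bash
cat >> h.py <<'E'
CRADLE=np.array([472.5,-336.7,65.]); SYAW=0.133
E
python3 - <<'E'
from h import *
q=np.pi/4
p,o=filepose(CRADLE,SYAW,q); az=R.from_euler("xyz",o).apply([0,0,1])
bot.move_ptp(p-az*80,o); bot.movel(p,max_speed=120)
s=bot.get_state();print(s["tcp_pos"]-p,s["contact_force"],s["t"])
bot.grip(0.0,120); s=bot.get_state();print(s["opening"],s["gripper_force"],s["contact_force"],s["wrist_torque"],s["tcp_pos"]-p)
p2,_=filepose(CRADLE+[0,0,130],SYAW,q)
bot.movel(p2,max_speed=120); s=bot.get_state();print(s["opening"],s["contact_force"],s["wrist_torque"],s["t"])
p3,o3=filepose(tip2o(NOTCH+[-60,0,150],ORG_YAW,0),ORG_YAW,0)
bot.move_ptp(p3,o3); bot.dwell(.2); s=bot.get_state();print(s["opening"],s["tcp_pos"]-p3,s["t"])
a=imaging.capture("scene");b=imaging.capture("side")
cv2.imwrite("pics/scene2.png",a);cv2.imwrite("pics/side2.png",b)
x=lambda i,x0,y0:cv2.convertScaleAbs(cv2.resize(i[y0:y0+200,x0:x0+133],None,fx=3,fy=3,interpolation=cv2.INTER_CUBIC),alpha=1.5)
cv2.imwrite("pics/v2.png",np.hstack([x(a,300,130),x(b,310,130)]))
S=imaging.camera_model("scene");D=imaging.camera_model("side")
E
```

```text
[ 0.42367845 -0.16424078  0.54143847] [-0.35264665  0.12630139  0.356036  ] 12.7917
0.18487950548001647 117.01160788536072 [-5.0534358  -0.27953716  6.0969529 ] [0.08403765 0.68884789 0.12653662] [-0.33528942 -0.24811223  0.39355314]
0.1827477546569281 [-0.61595536  0.95604029 -0.50036492] [-0.06549647  0.81579359 -0.04561152] 14.675
0.18673116490823088 [-0.21532277 -1.03538948 -0.57611744] 16.0833
```

View pics/v2.png

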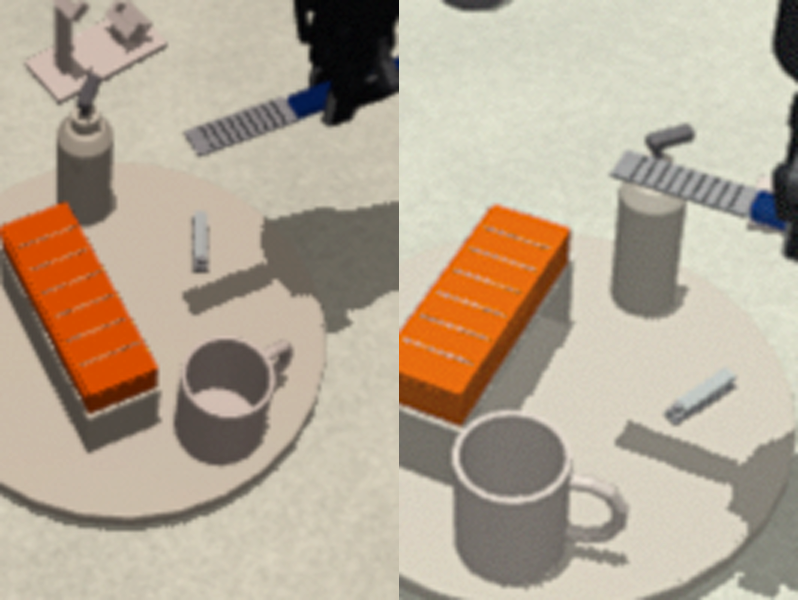

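The file is held level. The blade-end corners are at roughly (200,155) and (185,137) in the left crop, and (612,178) and (624,152) in the right crop. I'll triangulate them to check the tip against the command.

```bash
python3 - <<'E'
from h import *
S=imaging.camera_model("scene");D=imaging.camera_model("side")
f=lambda p,x0,y0:(x0+(p[0]+.5)/3-.5,y0+(p[1]+.5)/3-.5)
def T(a,b): 
    x,e=tri(S,f(a,300,130),D,f((b[0]-399,b[1]),310,130)); return x.round(1),e[0]
for n,a,b in(("t+",(200,155),(612,178)),("t-",(185,137),(624,152)),("h+",(301,119),(749,214)),("h-",(289,98),(758,190)),
  ("coverA",(69,204),(570,233)),("coverB",(156,372),(463,394))): print(n,*T(a,b))
print("cmd tip",NOTCH+[-60,0,150])
E
```

```text
t+ [560.1 -18.9 259.9] 0.2
t- [561.5 -38.3 262.1] 1.7
h+ [479.9 -13.9 263.8] 1.3
h- [480.2 -31.2 267.9] 0.8
coverA [ 616.2 -113.   119.2] 0.0
coverB [624.7  51.2 115.3] 2.9
cmd tip [561.1 -28.  263.5]
```

```bash
python3 - <<'E'
from h import *
for d in ((-60,0,20),(-18,0,0)):
    p,o=filepose(tip2o(NOTCH+np.array(d),ORG_YAW,0),ORG_YAW,0); bot.movel(p,o,max_speed=120)
bot.dwell(.3); s=bot.get_state();print(s["tcp_pos"]-p,s["contact_force"],s["t"])
a=imaging.capture("scene");b=imaging.capture("side")
cv2.imwrite("pics/scene3.png",a);cv2.imwrite("pics/side3.png",b)
x=lambda i,x0,y0:cv2.convertScaleAbs(cv2.resize(i[y0:y0+100,x0:x0+66],None,fx=6,fy=6,interpolation=cv2.INTER_CUBIC),alpha=1.6)
cv2.imwrite("pics/v3.png",np.hstack([x(a,315,175),x(b,325,185)]))
E
```

```text
[-0.29381333 -0.00442366  0.3060429 ] [ 0.45018456  0.28753227 -0.35889156] 18.2583
```

View pics/v3.png

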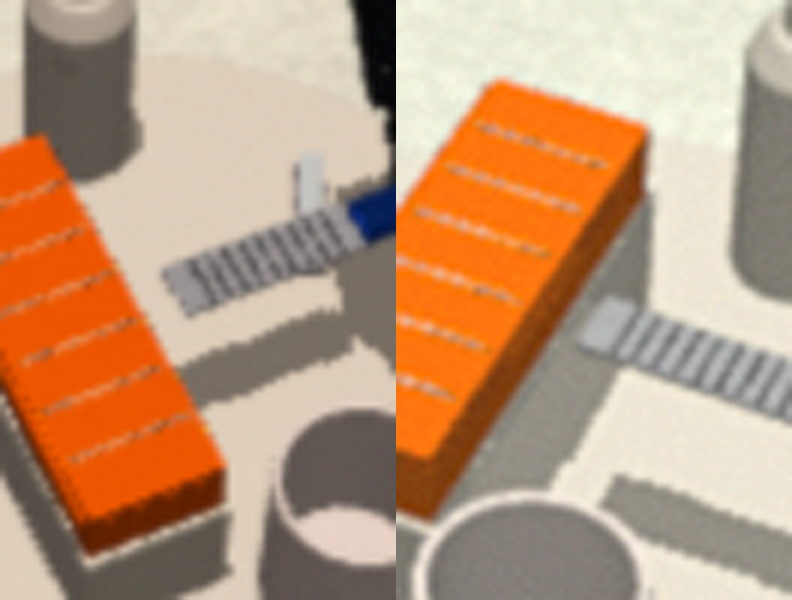

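Left crop: the tip corners are (163,267) and (189,316), short of the cover's front edge. Right crop: (604,297) and (581,343). I'll check the tip height relative to the cover edge.

```bash
python3 - <<'E'
from h import *
S=imaging.camera_model("scene");D=imaging.camera_model("side")
f=lambda p,x0,y0:(x0+(p[0]+.5)/6-.5,y0+(p[1]+.5)/6-.5)
def T(a,b): 
    x,e=tri(S,f(a,315,175),D,f((b[0]-396,b[1]),325,185)); return x.round(1),e[0]
for n,a,b in(("t+",(189,316),(581,343)),("t-",(163,267),(604,297)),
  ("A",(43,135),(648,129)),("C",(223,467),(433,458))): print(n,*T(a,b))
print("cmd",NOTCH+[-18,0,0])
E
```

```text
t+ [602.5 -17.  113. ] 1.3
t- [602.5 -39.2 115.2] 0.2
A [ 617.6 -115.3  120. ] 0.3
C [624.3  50.7 116.9] 1.4
cmd [603.1 -28.  113.5]
```

```bash
cat >> h.py <<'E'
def tip(d,slope=0.,speed=60,th=None,dz=0.):
    p,o=filepose(tip2o(NOTCH+R.from_euler("z",ORG_YAW).apply([d[0],d[1],d[2]]),ORG_YAW,slope),ORG_YAW,slope)
    hit=bot.movel(p,o,max_speed=speed,threshold=th); s=bot.get_state()
    print("d",np.round(d,1),"hit",hit,"err",(s["tcp_pos"]-p).round(1),"F",s["contact_force"].round(2),"M",s["wrist_torque"].round(2),"t",round(s["t"],2))
    return hit
E
python3 - <<'E'
from h import *
for z in (0,-2,2,-3.5):
    tip((-12,0,z))
    if not tip((20,0,z),speed=30,th=3): break
    tip((-12,0,z))
E
```

```text
d [-12   0   0] hit False err [ 0.7 -0.   0.1] F [-0.18  0.37 -0.45] M [ 0.02  0.01 -0.03] t 18.61
d [20  0  0] hit False err [-0.3  0.1 -0. ] F [ 0.56 -0.51  0.19] M [-0.01  0.    0.  ] t 19.82
```

```bash
python3 - <<'E'
from h import *
r=38
for th in (0,.12,.25,.45,.65,.85,1.05,1.25,1.45,1.6,1.72):
    tip((58-r*np.cos(th),0,3.5+r*np.sin(th)),speed=40)
print(bot.get_state()["opening"])
a=imaging.capture("scene");b=imaging.capture("side")
cv2.imwrite("pics/scene4.png",a);cv2.imwrite("pics/side4.png",b)
x=lambda i,x0,y0:cv2.convertScaleAbs(cv2.resize(i[y0:y0+150,x0:x0+100],None,fx=4,fy=4,interpolation=cv2.INTER_CUBIC),alpha=1.6)
cv2.imwrite("pics/v4.png",np.hstack([x(a,285,150),x(b,300,150)]))
E
```

```text
d [20.   0.   3.5] hit False err [-0.5  0.1 -0. ] F [-0.6   0.11 -2.18] M [-0.01  0.22 -0.  ] t 20.07
d [20.3  0.   8. ] hit False err [-0.7  0.1 -0.2] F [-1.73 -0.86 -3.78] M [-0.03  0.61  0.01] t 20.34
d [21.2  0.  12.9] hit False err [-0.4  0.1  0.1] F [-1.47  0.21 -3.61] M [0.   0.69 0.02] t 20.62
d [23.8  0.  20. ] hit False err [ 0.4 -0.   0.4] F [-2.65  0.23 -3.02] M [-0.03  0.69 -0.07] t 20.96
d [27.7  0.  26.5] hit False err [ 0.8 -0.   0.5] F [-2.14 -0.11 -3.14] M [0.03 0.53 0.02] t 21.3
d [32.9  0.  32. ] hit False err [ 0.9 -0.   0.4] F [-1.71  1.18 -2.49] M [0.07 0.46 0.03] t 21.64
d [39.1  0.  36.5] hit False err [ 0.8 -0.   0.2] F [-1.71 -0.03 -2.1 ] M [0.05 0.49 0.01] t 21.98
d [46.   0.  39.6] hit False err [ 0.7 -0.1  0.2] F [-1.87  0.06 -1.77] M [ 0.07  0.49 -0.01] t 22.32
d [53.4  0.  41.2] hit False err [ 0.9 -0.1  0.2] F [-1.71 -0.18 -1.43] M [-0.03  0.38 -0.02] t 22.67
d [59.1  0.  41.5] hit False err [ 0.8 -0.1  0.2] F [-1.07 -1.14 -0.89] M [0.   0.33 0.03] t 22.96
d [63.6  0.  41.1] hit False err [ 0.6 -0.1  0.1] F [-1.18 -0.49 -0.7 ] M [0.05 0.37 0.05] t 23.23
0.18609516360622236
```

View pics/v4.png

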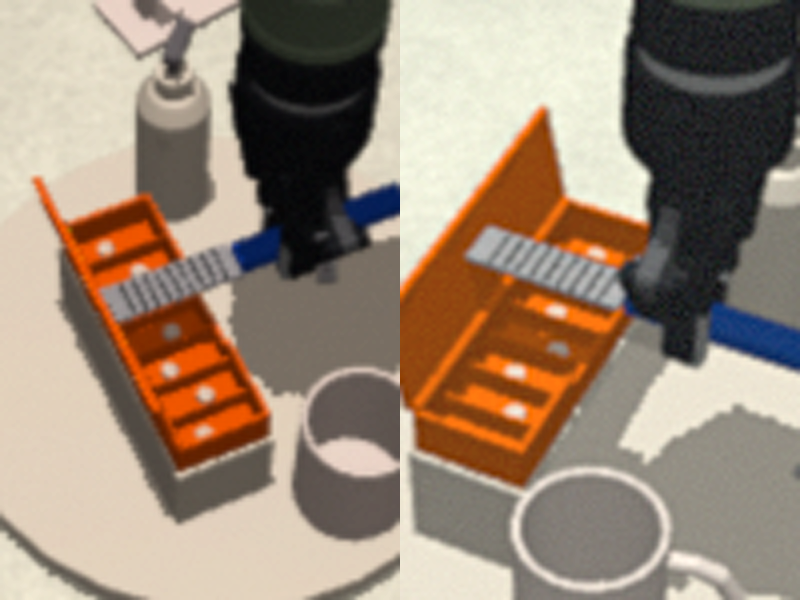

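The cover is up at or past vertical in both crops. I'll push a few millimetres more for margin, withdraw, and repeat the earlier free-air pose to see whether the file slipped in the grip.

```bash
python3 - <<'E'
from h import *
tip((67.5,0,40.5),speed=40); bot.dwell(.4)
tip((30,0,45),speed=80); tip((-60,0,150),speed=150)
p3,o3=filepose(tip2o(NOTCH+[-60,0,150],ORG_YAW,0),ORG_YAW,0)
bot.movel(p3,o3); bot.dwell(.2)
a=imaging.capture("scene");b=imaging.capture("side")
cv2.imwrite("pics/scene5.png",a);cv2.imwrite("pics/side5.png",b)
x=lambda i,x0,y0:cv2.convertScaleAbs(cv2.resize(i[y0:y0+200,x0:x0+133],None,fx=3,fy=3,interpolation=cv2.INTER_CUBIC),alpha=1.5)
cv2.imwrite("pics/v5.png",np.hstack([x(a,300,130),x(b,310,130)]))
for n in("scene","side"): # diff of blade region before/after
    i0=cv2.imread(f"pics/{n}2.png");i1=cv2.imread(f"pics/{n}5.png")
    x0,y0=(355,150) if n=="scene" else (378,175)
    g=lambda i:np.float32(cv2.cvtColor(i[y0:y0+40,x0:x0+75] if n=="scene" else i[y0:y0+35,x0:x0+60],cv2.COLOR_BGR2GRAY))
    print(n,cv2.phaseCorrelate(g(i0),g(i1),cv2.createHanningWindow(g(i0).shape[::-1],cv2.CV_32F)))
E
```

```text
d [67.5  0.  40.5] hit False err [ 0.3 -0.  -0. ] F [-1.63  0.73 -1.08] M [0.01 0.39 0.07] t 23.57
d [30  0 45] hit False err [ 0.7 -0.1  0.4] F [ 0.53  0.66 -1.47] M [-0.01 -0.    0.04] t 24.6
d [-60   0 150] hit False err [ 0.1 -0.  -0.6] F [-0.78  0.04 -0.63] M [-0.01  0.02  0.03] t 25.68
scene ((0.860475958425809, 0.09788539749273184), 0.9972699243227641)
side ((-0.08487962879742028, 0.0806946502543262), 1.0325644153135793)
```

View pics/v5.png

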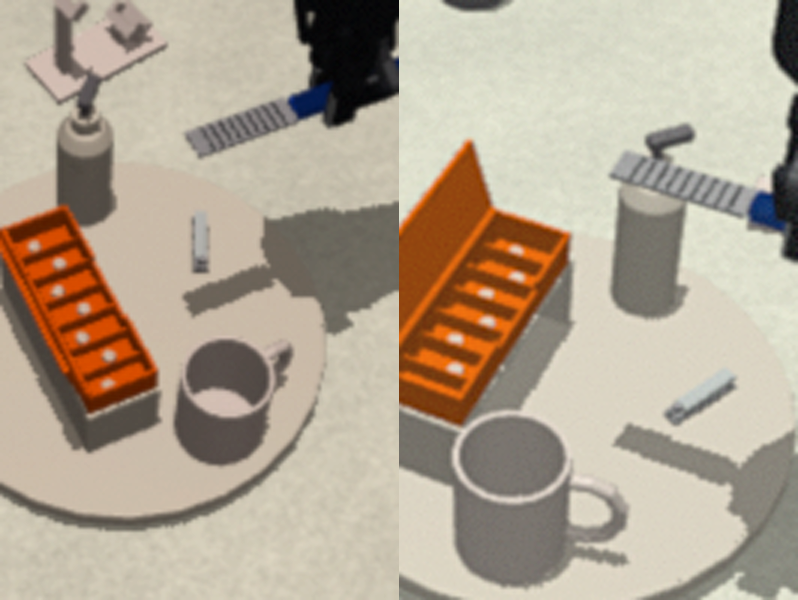

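The file has not shifted in the grip: the crops match and phase correlation shows under 1 px. The cover leans back, and mug, lotion and clipper are unmoved. Returning the file.

```bash
python3 - <<'E'
from h import *
q=np.pi/4
p2,o=filepose(CRADLE+[0,0,130],SYAW,q); bot.move_ptp(p2,o)
p1,_=filepose(CRADLE+[0,0,25],SYAW,q); bot.movel(p1,o,max_speed=120)
p,_=filepose(CRADLE+[0,0,.3],SYAW,q); h=bot.movel(p,o,max_speed=40,threshold=8); bot.dwell(.2)
s=bot.get_state();print(h,s["tcp_pos"]-p,s["contact_force"],s["t"])
bot.grip(0.6); bot.grip(1.0)
az=R.from_euler("xyz",o).apply([0,0,1]); bot.movel(p-az*100,o,max_speed=120)
bot.move_ptp([330,-150,330],[np.pi,0,np.pi]); bot.dwell(.3)
a=imaging.capture("scene");b=imaging.capture("side");cv2.imwrite("pics/scene6.png",a);cv2.imwrite("pics/side6.png",b)
for n,i in(("scene",a),("side",b)):
    for nm in(n+"0",n+"6"):
        r=cv2.minAreaRect(big(mask(cv2.imread(f"pics/{nm}.png"),(105,120,30),(130,255,255)))); print(nm,np.round(r[0],1),np.round(r[1],1),round(r[2],1))
x=lambda i,x0,y0:cv2.convertScaleAbs(cv2.resize(i[y0:y0+290,x0:x0+230],None,fx=1.7,fy=2,interpolation=cv2.INTER_CUBIC),alpha=1.5)
cv2.imwrite("pics/v6.png",np.hstack([x(a,285,100),x(b,270,120)]))
print(bot.get_state()["t"])
E
```

```text
True [ 0.38419267  1.63373963 30.18268004] [-12.99327053   1.32147049  14.85658767] 28.8667
scene0 [333.2 130.9] [25.   4.8] 20.6
scene6 [333.2 130.9] [25.   4.8] 20.2
side0 [461.1 180.3] [41.9  6.5] 48.5
side6 [461.  180.3] [42.  6.] 49.1
32.0833
```

View pics/v6.png

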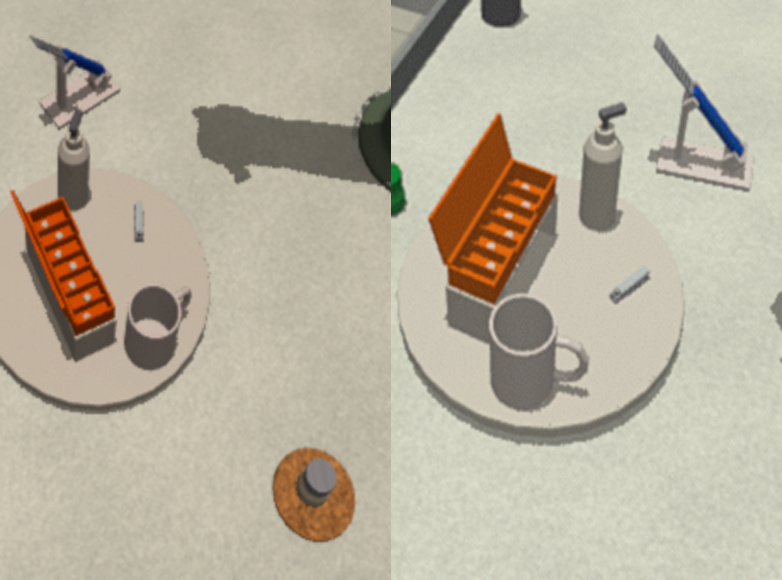

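The blue handle is back within 0.1 px of its starting pose in both views. The downward move stopped about 30 mm high on contact, but the file settled into its saddles on release. The picture shows the cover leaning back, the jar upright on the coaster and the other items unmoved.

```bash
python3 -c "
from bench import bot
print(bot.sign_off(), bot.get_state()['t'])"
```

```text
the job is handed in; nothing more can be done
the job is handed in; nothing more can be done
```

The job is handed in after about 32 s of robot time: my last pictures show the jar upright on the coaster, the cover leaning back past upright, the file back in its stand (it dropped the last few centimetres into place when released) and the mug, lotion and clipper unmoved; the hand-in call returned no verdict.

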